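Free the seized knob of a tofu press and draw out its tray

TASK

The green wing knob of the tofu press has dried stuck and the press stands loose: lean straight down on the knob with about 20 N while you break it loose anticlockwise, so that the press does not twist round or shift on the worktop, then turn the knob on to its stop so that the plate is fully up. Then draw the tray out by its green tab until it is well clear of the press rails, leave it flat on the worktop close by, and do not disturb the other things.

Things in the scene. Friction and masses are not known exactly. Their poses are not given: they have to be found in the camera images.
- press: White tofu press, loose on the worktop, 152 x 100 mm, 0.4 kg. Origin: on the worktop under the knob's axis; z up. Foot rails along its y at x = -66 and +66 mm, 100 mm long; posts carry a bridge along x (150 x 40 mm, top at z = 93 mm) with the knob on it. Unless pushed down with some 20 to 25 N, the whole press swings round before the stuck knob gives; 35 N would damage it.
- knob_grip (a point): Middle of the knob's green wing grip, on the turning axis, 125 mm above the worktop; it turns with the knob. The wing lies along the point's x: 48 mm long, 16 mm thick, 8 to 42 mm above the bridge, over a disc 48 mm in diameter and 8 mm high. Take the wing from above across its thickness, with a grip of about 60 N.
- knob (a joint): Knob angle in rad: 0 screwed down and stuck (wing along the press's x), grows anticlockwise seen from above, stop at 2.8. Breaking it loose takes about 0.45 N m, fading to none at 0.45 rad; from there to 0.9 rad it pushes ahead by itself as strongly; then it turns with 0.03 N m and stays where it is left. Each rad lifts the pressing plate 5 mm.
- foot_far (a point): Corner of a foot rail of the press, at x = +66, y = +50, z = 10 mm of the press.
- foot_near (a point): Diagonally other corner of the other foot rail, at x = -66, y = -50, z = 10 mm of the press.
- tray: Empty steel tray on the worktop between the rails, 100 x 110 x 18 mm, 0.3 kg, origin at the centre of its underside; 6 mm play either side, lips of the press 4 mm above its rims. It is drawn out along the press's -y. The plate reaches down inside it to 10 mm above the worktop while the knob is at 0, and clears its 18 mm rim from about 2 rad on.
- tray_tab (a point): Middle of the tray's green pull tab, 85 mm from the tray's origin along its -y, 25 mm above the worktop. The tab is an upright fin, 12 mm thick along the tray's x, 34 mm long along y, from 6 to 38 mm high.
- honey_jar: Honey jar, 69 mm in diameter, 99 mm high, bystander; origin at its underside.
- tumbler: Clear tumbler, 77 mm in diameter, 89 mm high, bystander; origin at its underside.
- egg_timer: Green and white wind-up egg timer, 59 mm in diameter, 52 mm high, bystander; origin at its underside.
- worktop: The wooden worktop, top at z = 0, on which everything stands; its origin has no meaning for the job.

How it is judged:
By the outcome, as a careful person would: the job done as asked, in the order asked, and still so for the second after the job is handed in, with the robot touching nothing.
It also fails if it takes over 67 s, if anything falls off the work surface, if the arm or the gripper's body presses on something with over 40 N, if the wrist force passes 120 N, or if a joint passes its speed limit or range.

ROBOT

A 6-joint arm with a two-finger parallel gripper is mounted at the origin on a cart in front of the work surface, level with it; the furniture and walls round the work are solid. World frame = base frame: x ahead of the robot, y to its left, z up, the work surface at z = 0. Lengths are in mm, angles in rad, forces in N, time in s.
With the tool pointing down it reaches from about 325 to 900 mm from the base axis. Payload 3.5 kg.
Tool frame: the origin (TCP) lies on the centre line of the jaws, within the pads' length; the fingertips stand ahead of it and the grasp point (between the pads) lies 5 mm behind it (manip.tip_reach is the z of the fingertips in the tool frame, in mm); z points along the fingers, y is the line along which they close (so a half turn about z gives the same grasp; the last joint's range is limited). The gripper opens to 85 mm and grips with 20 to 120 N. Pads are 22 mm wide; open, the fingers measure 114 mm over their backs; the gripper's body (76 mm by 85 mm) begins 54 mm behind the grasp point. The pads swing forward as they close: fully open they stand 13 mm farther back than shut.
Start: joints at [-1.373, 0.276, -0.026, 1.268, 0, 1.467], TCP at [185.166, -596.939, 245.313] pointing down, gripper open.
Joint ranges: [-3.12, 3.12], [-0.85, 1.88], [-1.08, 1.24], [-1.95, 2.15], [-1.57, 1.53], [-3.14, 3.14]. Speed limits (rad/s): [2.57, 2.57, 3.14, 3.14, 3.14, 3.14].

INTERFACE

Orientations are given as a unit quaternion [w, x, y, z].
In Python, from cell import manip gives the robot as it stands.
- The arm moves only by the tool step_arm, never from a script. Its arguments are lists of equal length, an entry for each row: "travel": the shift along the tool's x, y, z in a scale on which 1.0 is 1 m, a list of three; "turn": the turn about the tool's z in shares of pi/2 rad (1.0 is pi/2 rad); "jaw": the finger opening in cm, from 0 to 8.54. In form: {"travel": [[tx, ty, tz], ...], "turn": [turn, ...], "jaw": [jaw, ...]}. A call has 1 to 10 rows; each row is the pose to reach, as a shift and turn from the pose commanded when the call began, along the tool's axes at that moment; what a row does not reach only later rows make up. A row lasts 1/12 s, in which the tool goes at most 41.7 mm and 7.16 degrees, less where a joint would pass 70% of its speed; a pose out of reach is approached as far as the arm can. A shift or turn number past 1, either way, is cut back to 1. A call with a gripper value outside its range is refused whole. The fingers move at their own pace and stop on an object; "force" is the grip in N (left out, the last holds). Time passes only in rows, so rows that repeat a pose let the fingers close. It gives the time, the measured TCP pose, the force, the opening and the grip force at its end, in the units of the state.
- manip.state(): the state, without advancing time (a new reading comes with each control period).
- manip.capture(name): name is "scene" or "top"; returns a dict with "color" (400x640x3 uint8, blue, green, red), "mtx" (3x3 intrinsics, pixels), "k1" (the pictures are not rectified: a ray, as slopes to the right and down, at radius r is drawn at 1 + k1 r^2 times it, then the intrinsics apply), "R" (3x3) and "t" (3): a world point X has camera coordinates R X + t. Camera axes: x right, y down, z forward; pixel columns grow to the right and rows downward; lengths in mm; the calibration is good to about 2 mm. A picture is of the moment at which its call begins. There is no depth.
- manip.finish_job(): hands the job in; it is judged then, once.
The state is a dict: "clock": time; "joint_positions": joint angles; "dq": joint speeds; "effort": joint torques, N m; "tool_pos": TCP position; "ee_rot": TCP orientation; "contact_force": force on the tool from outside, world axes, zero at the start; "ft_torque": the same for the moment, N m; "finger_gap": opening from 0.0 (shut) to 1.0 (fully open); "grip_force": force on a finger pad.
Only numpy, scipy, OpenCV 4.12 (cv2) and the standard library are available. Lean on these libraries where they do the work, as an engineer would, in place of code of your own. Each camera call takes 0.05 s, during which the arm holds its last target. There are 200 camera calls.

## Working session

There is one attempt and no reset: what is moved stays moved. The work goes in short steps, Python scripts to look and compute and a tool call to move; the robot and the scene stay as the last step left them, time stands still between calls to the robot, and variables do not carry over. Pictures are saved under pics/ and viewed, at most 10 in all, crops included, and the job is handed in when it is done.

Besides the shell and the picture viewer there is one more tool, called after "Emit:" as name(argument=value, ...), one argument or row to a line, values as JSON. step_arm: Moves the arm, as the interface text tells. Its arguments: {"type":"object","properties":{"travel":{"type":"array"},"turn":{"type":"array"},"jaw":{"type":"array"},"force":{"type":"number"}},"required":["travel","turn","jaw"]}

```bash
mkdir -p pics
cat > h.py <<'E'
import numpy as np, cv2
from cell import manip
def proj(c,X):
    p=c["R"]@np.asarray(X,float)+np.asarray(c["t"]).ravel(); s=p[:2]/p[2]; s=s*(1+c["k1"]*(s@s))
    return np.asarray(c["mtx"])[:2,:2]@s+np.asarray(c["mtx"])[:2,2]
def ray(c,uv):
    K=np.asarray(c["mtx"]); d=(np.asarray(uv,float)-K[:2,2])/[K[0,0],K[1,1]]; s=d.copy()
    for _ in range(30): s=d/(1+c["k1"]*(s@s))
    R=np.asarray(c["R"]); return -R.T@np.asarray(c["t"]).ravel(), R.T@np.array([s[0],s[1],1])
def onz(c,uv,z):
    o,d=ray(c,uv); return o+d*(z-o[2])/d[2]
def tri(rs):
    A=np.zeros((3,3));b=np.zeros(3)
    for o,d in rs:
        d=d/np.linalg.norm(d);P=np.eye(3)-np.outer(d,d);A+=P;b+=P@o
    X=np.linalg.solve(A,b)
    return X,[np.linalg.norm(np.cross(X-o,d/np.linalg.norm(d))) for o,d in rs]
def green(c):
    h=cv2.cvtColor(c["color"],cv2.COLOR_BGR2HSV); m=cv2.inRange(h,(38,70,30),(90,255,255))
    n,l,s,ce=cv2.connectedComponentsWithStats(m); return m,[(i,s[i].tolist(),ce[i].round(1).tolist()) for i in range(1,n) if s[i][4]>60],l
E
python3 - <<'E'
from h import *
print(manip.state(), manip.tip_reach)
for n in("scene","top"):
    c=manip.capture(n); cv2.imwrite(f"pics/{n}0.png",c["color"]); print(n,c["mtx"],c["k1"],c["R"],c["t"]); print(green(c)[1])
E
```

```text
{'clock': 0.0, 'joint_positions': array([-1.37338463e+00,  2.77154252e-01, -2.79306086e-02,  1.26795266e+00,
        2.11327242e-06,  1.46738074e+00]), 'dq': array([-0.00055717, -0.00062818, -0.00042099,  0.00034605,  0.00026298,
       -0.0006378 ]), 'effort': array([-4.61936561e-04, -4.45508945e+01,  2.95201653e+01,  1.62300642e-02,
       -9.59924432e-05, -6.95260425e-06]), 'tool_pos': array([ 185.02732437, -596.19577634,  244.1230115 ]), 'ee_rot': array([-1.11941058e-03,  9.88708558e-01,  1.49847025e-01, -5.15910857e-05]), 'contact_force': array([ 0.55366746, -0.14988553, -0.34843047]), 'ft_torque': array([-0.00592257,  0.00563857,  0.00962026]), 'grip_force': 0.0, 'finger_gap': 1.0028614768323556} 14.0
scene [[480.85441781   0.         327.01510045]
 [  0.         480.85441781 203.37062455]
 [  0.           0.           1.        ]] -0.10714718010835336 [[-0.81042577 -0.58561635 -0.01623457]
 [-0.21901716  0.32856399 -0.91873674]
 [ 0.54336135 -0.74101228 -0.39453675]] [446.67956484 214.99507125 651.57459016]
[(4, [605, 12, 17, 14, 77], [615.0, 20.0]), (8, [321, 193, 27, 31, 651], [333.1, 209.0]), (10, [114, 247, 19, 13, 160], [123.7, 253.2])]
top [[473.39441723   0.         321.44214752]
 [  0.         473.39441723 205.67461059]
 [  0.           0.           1.        ]] -0.018719360085533526 [[-0.02905766 -0.99923539 -0.0261589 ]
 [-0.98620238  0.03292584 -0.1622367 ]
 [ 0.16297396  0.02108375 -0.98640507]] [   6.04946502  568.26897077 1021.39740639]
[(3, [288, 219, 22, 23, 372], [298.9, 230.4]), (4, [332, 232, 15, 6, 86], [338.7, 234.5])]
```

View pics/scene0.png

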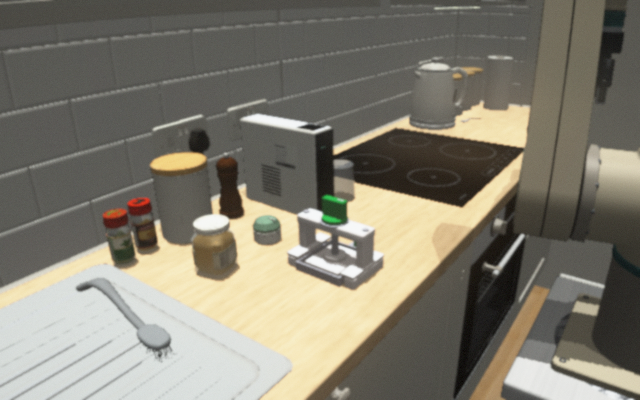

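View pics/top0.png

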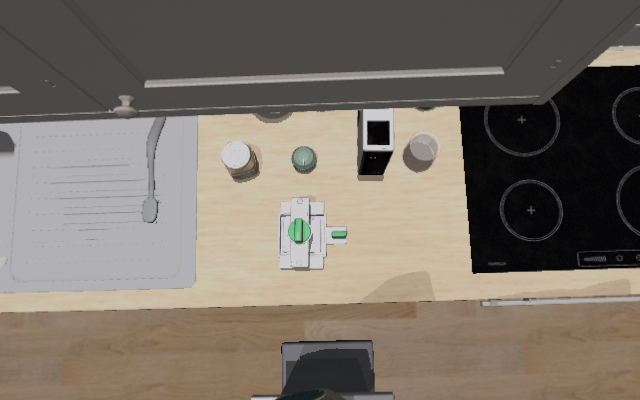

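The scene view has the press at about (335,245), green wing (333,209), jar (214,247) and timer (266,228). In the top view the knob is at (299,231), the tab at (339,235), the timer (304,159), the jar (238,158) and the tumbler (423,150). The tab is hidden in the scene view.

Run:
```python
from h import *
c=manip.capture("top"); s=manip.capture("scene")
for n,k in(("top",c),("scene",s)): print(n,ray(k,[320,200])[0])
a=cv2.resize(c["color"][185:285,260:360],(600,600),interpolation=cv2.INTER_CUBIC)[:, :]
b=cv2.resize(s["color"][185:285,280:390],(660,600),interpolation=cv2.INTER_CUBIC)
cv2.imwrite("pics/ct.png",cv2.resize(a,(390,390))if 0 else a); cv2.imwrite("pics/cs.png",b)
m,g,l=green(c); print(g); 
for i in(g[0][0],g[1][0]):
    print(cv2.minAreaRect(cv2.findNonZero((l==i).astype(np.uint8))))
```

```text
top [ 394.14282033  -34.20078336 1099.86391183]
scene [ 55.0477912  673.76799022 461.84564184]
[(3, [288, 219, 22, 23, 372], [298.9, 230.4]), (4, [332, 232, 15, 6, 86], [338.7, 234.5])]
((298.9590148925781, 231.04916381835938), (21.510196685791016, 21.382160186767578), 39.80556869506836)
((339.0, 234.5), (5.0, 14.0), 90.0)
```

View pics/ct.png

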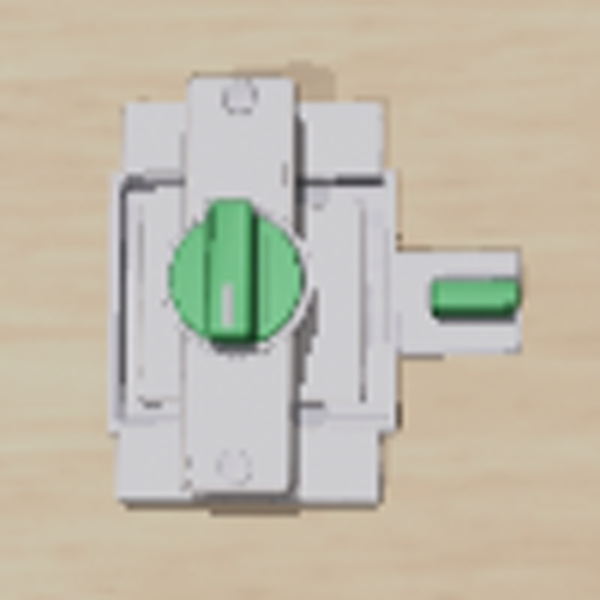

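View pics/cs.png

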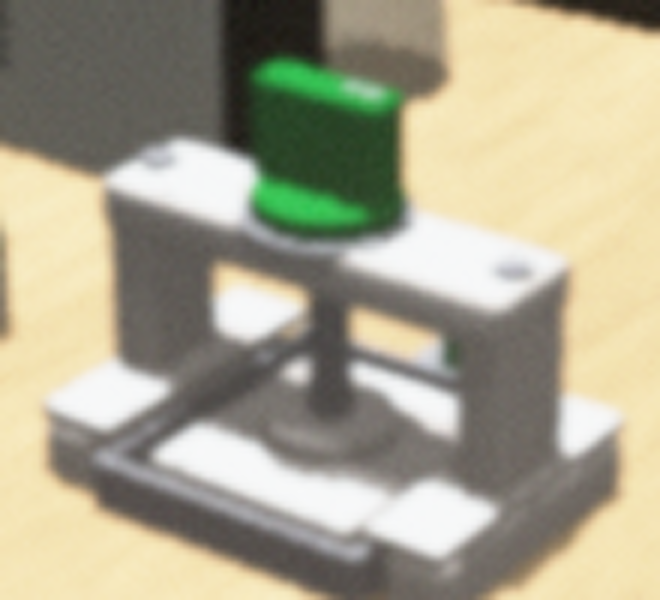

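The top crop shows screws at (240,97) and (235,466), the wing's top face at about x 208–253, y 201–330, and the tab's top face at 432–518 × 281–307. In the scene crop the screws are at (157,158) and (513,270), and the wing's top face is centred at about (329,84).

Run:
```python
from h import *
c=manip.capture("top"); s=manip.capture("scene")
T=lambda x,y:np.array([x/6+260-.4,y/6+185-.4]); S=lambda x,y:np.array([x/6+280-.4,y/6+185-.4])
for n,a,b in(("screwfar",(240,97),(157,158)),("screwnear",(235,466),(513,270)),("wingtop",(231,267),(329,84))):
    # image top = +x
    for bb in ([b] if n=="wingtop" else [(157,158),(513,270)]): print(n,bb,tri([ray(c,T(*a)),ray(s,S(*bb))]))
print("screws z93",onz(c,T(240,97),93),onz(c,T(235,466),93))
print("wing ends z135",onz(c,T(231,201),135),onz(c,T(231,330),135))
print("tab z38",onz(c,T(432,294),38),onz(c,T(518,293),38))
print("tray front corners z18 ",onz(c,T(397,170),18),onz(c,T(397,428),18))
print("rail corners z18",[onz(c,T(*p),15).round(1) for p in((125,100),(385,100),(118,502),(380,502))])
for n,p,z in(("jar",(238,150),99),("timer",(304,157),52),("tumbler",(423,147),89)): print(n,onz(c,p,z))
```

```text
screwfar (157, 158) (array([572.98050724,  34.40108518,  94.2292218 ]), [np.float64(0.4413354395678368), np.float64(0.4413354395675763)])
screwfar (513, 270) (array([523.60087083,  10.19781237,  73.66235348]), [np.float64(57.42117986559845), np.float64(57.421179865598454)])
screwnear (157, 158) (array([480.39798974,  67.64374306, 126.93296736]), [np.float64(51.60357661517591), np.float64(51.603576615175854)])
screwnear (513, 270) (array([440.5996228 ,  38.78136354,  93.80812103]), [np.float64(0.05314543126238044), np.float64(0.05314543126238738)])
wingtop (329, 84) (array([506.4613084 ,  35.74302586, 135.19977473]), [np.float64(0.037648664137985365), np.float64(0.03764866413792929)])
screws z93 [572.82591267  34.23460448  93.        ] [440.68346135  38.8660816   93.        ]
wing ends z135 [529.23128007  35.25608209 135.        ] [484.86688061  36.19434624 135.        ]
tab z38 [505.14189163 -32.51345528  38.        ] [504.49033664 -64.7457338   38.        ]
tray front corners z18  [555.56586808 -20.57218494  18.        ] [456.63202735 -17.55041364  18.        ]
rail corners z18 [array([587. ,  84.3,  15. ]), array([583.6, -16.7,  15. ]), array([432. ,  89.3,  15. ]), array([429.1, -10.2,  15. ])]
jar [689.59271949 166.9560093   99.        ]
timer [681.29004486  24.77393184  52.        ]
tumbler [ 684.44306531 -239.74125454   89.        ]
```

Careful with the scale: shifts go in shares of 1 m and turns go in shares of pi/2 rad. That gives: -17 cm is -0.17, -16.5 cm is -0.165, -0.85 rad is -0.5411.

Emit:
step_arm(
  travel=[
    [0.008, -0.009, 0],
    [0.025, -0.026, 0],
    [0.045, -0.046, 0],
    [0.065, -0.067, 0],
    [0.085, -0.087, 0],
    [0.105, -0.108, 0],
    [0.125, -0.129, 0],
    [0.145, -0.149, 0],
    [0.16, -0.165, 0],
    [0.165, -0.17, 0],
  ],
  turn=[-0.0318, -0.0955, -0.1592, -0.2228, -0.2865, -0.3501, -0.4138, -0.4775, -0.522, -0.5411],
  jaw=[8.5, 8.5, 8.5, 8.5, 8.5, 8.5, 8.5, 8.5, 8.5, 8.5],
  force=60,
)

```text
clock: 1.13
tool_pos: [293.0, -382.7, 245.3]
ee_rot: [-0.001, 0.838, 0.546, 0.0]
contact_force: [-0.1, 0.1, -0.4]
finger_gap: 0.998
grip_force: 0.0
```

```bash
cat >> h.py <<'E'
def yaw(s):
    from scipy.spatial.transform import Rotation as Ro
    M=Ro.from_quat(np.roll(s["ee_rot"],-1)).as_matrix(); return np.arctan2(M[1,0],M[0,0]),M
def go(x,y,z,yw):
    s=manip.state(); a,M=yaw(s); d=np.array([x,y,z])-s["tool_pos"]
    c,n=np.cos(a),np.sin(a); e=np.array([[c,n,0],[n,-c,0],[0,0,-1]])
    print("t",round(s["clock"],2),"pos",s["tool_pos"].round(1),"yaw",round(a,3),"tilt",M[:2,2].round(4),"j",s["joint_positions"].round(2),"F",s["contact_force"].round(1),"Tq",s["ft_torque"].round(2))
    print("travel cm",(e@d/10).round(2),"turn",round(-((yw-a+np.pi)%(2*np.pi)-np.pi),3))
E
python3 -c "
from h import *
go(506.7,36.3,244,3.11)"
```

```text
t 1.13 pos [ 293.  -382.7  245.3] yaw 1.156 tilt [0.     0.0016] j [-1.05  0.02 -0.32  1.23  0.    0.93] F [-0.1  0.1 -0.4] Tq [ 0.03  0.01 -0.07]
travel cm [46.96  2.67  0.13] turn -1.954
```

To row units: 25 cm is 0.25, 24 cm is 0.24, -1 rad is -0.6366.

Emit:
step_arm(
  travel=[
    [0.01, 0.001, 0],
    [0.035, 0.002, 0],
    [0.065, 0.004, 0],
    [0.095, 0.005, 0],
    [0.125, 0.007, 0],
    [0.155, 0.009, 0],
    [0.185, 0.011, 0],
    [0.215, 0.012, 0],
    [0.24, 0.014, 0],
    [0.25, 0.014, 0],
  ],
  turn=[-0.0318, -0.0955, -0.1719, -0.2483, -0.3247, -0.4011, -0.4775, -0.5539, -0.6175, -0.6366],
  jaw=[8.5, 8.5, 8.5, 8.5, 8.5, 8.5, 8.5, 8.5, 8.5, 8.5],
)

```text
clock: 1.97
tool_pos: [408.2, -161.4, 245.5]
ee_rot: [0.0, 0.473, 0.881, 0.0]
contact_force: [-0.3, -0.4, -0.6]
finger_gap: 1.0
grip_force: 0.0
```

```bash
python3 -c "
from h import *
go(506.7,36.3,200,3.11)"
```

```text
t 1.97 pos [ 408.2 -161.4  245.5] yaw 2.156 tilt [0.0009 0.0002] j [-0.52 -0.06 -0.4   1.23  0.    0.46] F [-0.3 -0.4 -0.6] Tq [-0.01  0.03  0.04]
travel cm [11.04 19.13  4.55] turn -0.954
```

To row units: 19.1 cm is 0.191, 18.2 cm is 0.182, -0.954 rad is -0.6073.

Emit:
step_arm(
  travel=[
    [0.005, 0.008, 0],
    [0.018, 0.031, 0],
    [0.033, 0.057, 0],
    [0.048, 0.083, 0],
    [0.063, 0.109, 0],
    [0.078, 0.135, 0],
    [0.093, 0.161, 0],
    [0.105, 0.182, 0],
    [0.11, 0.191, 0.005],
    [0.11, 0.191, 0.015],
  ],
  turn=[-0.0318, -0.0955, -0.1719, -0.2483, -0.3247, -0.4011, -0.4775, -0.5539, -0.5984, -0.6073],
  jaw=[8.5, 8.5, 8.5, 8.5, 8.5, 8.5, 8.5, 8.5, 8.5, 8.5],
)

```text
clock: 2.8
tool_pos: [509.1, 34.4, 231.3]
ee_rot: [0.002, 0.017, 1.0, -0.0]
contact_force: [0.7, -1.4, -1.0]
finger_gap: 0.996
grip_force: 0.0
```

Run:
```python
from h import *
go(506.7,36.3,121,3.11)
c=manip.capture("top"); s=manip.capture("scene")
cv2.imwrite("pics/a.png",np.hstack([cv2.resize(c["color"][150:300,220:370],(390,390)),cv2.resize(s["color"][130:290,270:430],(390,390))]))
```

```text
t 2.8 pos [509.1  34.4 231.3] yaw 3.108 tilt [ 0.0039 -0.0003] j [-0.06  0.08 -0.29  1.19 -0.   -0.03] F [ 0.7 -1.4 -1. ] Tq [-0.03  0.02  0.04]
travel cm [ 0.25  0.18 11.03] turn -0.002
```

View pics/a.png

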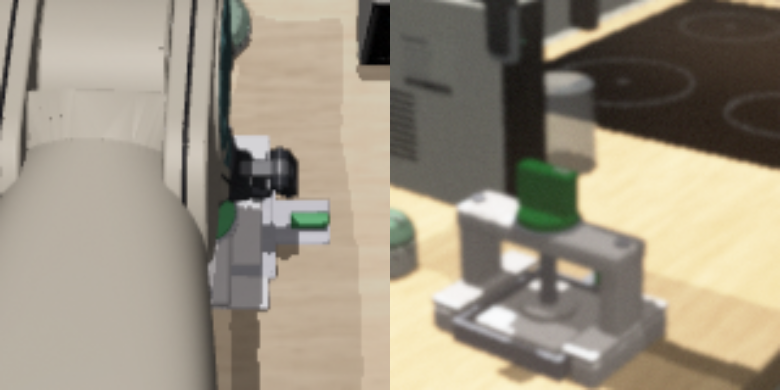

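The gripper stands open above the press, with the wing and tab undisturbed. Descending over the wing.

To row units: 9 cm is 0.09, 8.5 cm is 0.085.

Emit:
step_arm(
  travel=[
    [0, 0, 0.015],
    [0, 0, 0.04],
    [0, 0, 0.065],
    [0, 0, 0.085],
    [0, 0, 0.09],
    [0, 0, 0.09],
    [0, 0, 0.09],
  ],
  turn=[0, 0, 0, 0, 0, 0, 0],
  jaw=[8.5, 8.5, 8.5, 8.5, 8.5, 8.5, 8.5],
)

```text
clock: 3.48
tool_pos: [506.7, 32.7, 140.8]
ee_rot: [0.0, 0.019, 1.0, -0.0]
contact_force: [0.5, 0.2, 0.6]
finger_gap: 1.002
grip_force: 0.0
```

Run:
```python
from h import *
go(506.6,36.1,121,3.11)
s=manip.capture("scene")
cv2.imwrite("pics/b.png",cv2.resize(s["color"][130:270,270:430],(640,560)))
```

```text
t 3.48 pos [506.7  32.7 140.8] yaw 3.103 tilt [ 0.0001 -0.0002] j [-0.06  0.15 -0.42  1.   -0.   -0.02] F [0.5 0.2 0.6] Tq [ 0.03 -0.01 -0.02]
travel cm [0.02 0.34 1.98] turn -0.007
```

View pics/b.png

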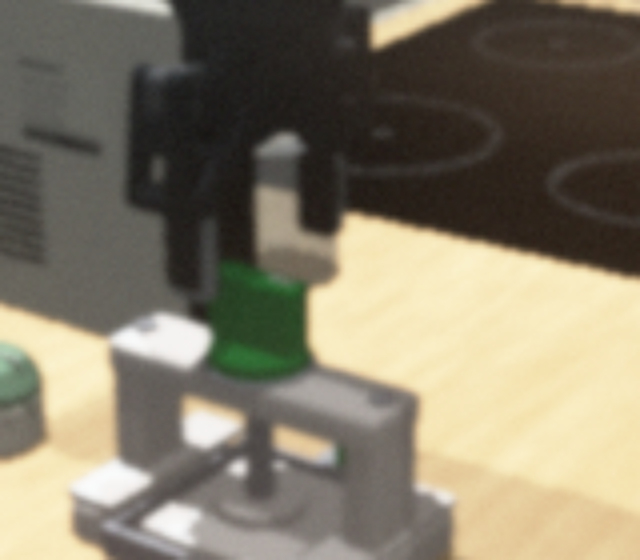

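The fingers straddle the wing, wing at about (258,320). Descend and centre, then close.

To row units: 2 cm is 0.02, 1.5 cm is 0.015, -0.01 rad is -0.0064.

Emit:
step_arm(
  travel=[
    [0, 0.0035, 0.007],
    [0, 0.0035, 0.015],
    [0, 0.0035, 0.02],
    [0, 0.0035, 0.02],
    [0, 0.0035, 0.02],
    [0, 0.0035, 0.02],
    [0, 0.0035, 0.02],
  ],
  turn=[-0.0064, -0.0064, -0.0064, -0.0064, -0.0064, -0.0064, -0.0064],
  jaw=[8.5, 8.5, 5, 3.5, 2.6, 2.6, 2.6],
)

```text
clock: 4.12
tool_pos: [507.0, 37.1, 120.5]
ee_rot: [0.0, 0.013, 1.0, -0.0]
contact_force: [-1.1, 0.1, -0.2]
finger_gap: 0.311
grip_force: 0.0
```

Run:
```python
from h import *
go(506.6,36.1,121,3.11); print(manip.state()["finger_gap"])
```

```text
t 4.12 pos [507.   37.1 120.5] yaw 3.115 tilt [ 0.0005 -0.    ] j [-0.05  0.17 -0.44  0.96 -0.   -0.03] F [-1.1  0.1 -0.2] Tq [ 0.01 -0.03 -0.01]
travel cm [ 0.04 -0.1  -0.05] turn 0.005
0.3111000548408758
```

To row units: -0.05 cm is -0.0005.

Emit:
step_arm(
  travel=[
    [0, -0.0005, 0],
    [0, -0.0005, 0],
    [0, -0.0005, 0],
    [0, -0.0005, 0],
    [0, -0.0005, 0],
    [0, -0.0005, 0],
  ],
  turn=[0, 0, 0, 0, 0, 0],
  jaw=[2.2, 1.9, 1.6, 1.0, 1.0, 1.0],
  force=60,
)

```text
clock: 4.62
tool_pos: [507.0, 35.9, 120.7]
ee_rot: [0.0, 0.014, 1.0, -0.001]
contact_force: [-0.9, -4.6, 3.2]
finger_gap: 0.179
grip_force: 58.7
```

Run:
```python
from h import *
go(506.6,36.1,121,3.11); print(manip.state()["finger_gap"],manip.state()["grip_force"])
```

```text
t 4.62 pos [507.   35.9 120.7] yaw 3.114 tilt [ 0.0005 -0.0016] j [-0.06  0.17 -0.44  0.96 -0.   -0.03] F [-0.9 -4.6  3.2] Tq [-0.84  0.12  0.  ]
travel cm [ 0.04  0.02 -0.03] turn 0.004
0.17861148555757717 58.66976022720337
```

To row units: -0.1 cm is -0.001, -0.05 cm is -0.0005.

Emit:
step_arm(
  travel=[
    [0, -0.0005, 0.0005],
    [0, -0.001, 0.001],
    [0, -0.001, 0.001],
    [0, -0.001, 0.001],
  ],
  turn=[0, 0, 0, 0],
  jaw=[1.0, 1.0, 1.0, 1.0],
)

```text
clock: 4.95
tool_pos: [506.9, 35.5, 120.5]
ee_rot: [0.0, 0.013, 1.0, -0.0]
contact_force: [-3.0, -2.0, 8.5]
finger_gap: 0.176
grip_force: 59.5
```

To row units: 0.2 cm is 0.002, 0.1 cm is 0.001.

Emit:
step_arm(
  travel=[
    [-0.0002, -0.0003, 0.001],
    [-0.0004, -0.0004, 0.002],
    [-0.0004, -0.0004, 0.002],
    [-0.0004, -0.0004, 0.002],
    [-0.0004, -0.0004, 0.002],
  ],
  turn=[0, 0, 0, 0, 0],
  jaw=[1.0, 1.0, 1.0, 1.0, 1.0],
)

```text
clock: 5.37
tool_pos: [507.1, 35.4, 120.4]
ee_rot: [0.0, 0.013, 1.0, 0.0]
contact_force: [-8.9, -1.0, 21.4]
finger_gap: 0.173
grip_force: 61.5
```

Run:
```python
from h import *
go(506.6,36.1,121,3.11); s=manip.state(); print(s["finger_gap"],s["grip_force"])
```

```text
t 5.37 pos [507.1  35.4 120.4] yaw 3.115 tilt [0.0003 0.0006] j [-0.06  0.17 -0.44  0.96  0.   -0.03] F [-8.9 -1.  21.4] Tq [-0.32  1.77 -0.04]
travel cm [ 0.05  0.07 -0.06] turn 0.005
0.17276185829083424 61.490886211395264
```

To row units: 0.12 cm is 0.0012, 0.06 cm is 0.0006.

Emit:
step_arm(
  travel=[
    [0.0006, 0, 0],
    [0.0012, 0, 0],
    [0.0012, 0, 0],
    [0.0012, 0, 0],
  ],
  turn=[0, 0, 0, 0],
  jaw=[1.0, 1.0, 1.0, 1.0],
)

```text
clock: 5.7
tool_pos: [507.0, 35.4, 120.4]
ee_rot: [0.001, 0.013, 1.0, 0.0]
contact_force: [-5.9, -1.9, 18.7]
finger_gap: 0.175
grip_force: 61.2
```

To row units: 0.22 cm is 0.0022, 0.06 cm is 0.0006, -0.04 rad is -0.0255.

Emit:
step_arm(
  travel=[
    [0.001, -0.0003, 0.0006],
    [0.0022, -0.0005, 0.001],
    [0.0022, -0.0005, 0.001],
    [0.0022, -0.0005, 0.001],
    [0.0022, -0.0005, 0.001],
    [0.0022, -0.0005, 0.001],
  ],
  turn=[0, 0, 0, -0.0127, -0.0255, -0.0255],
  jaw=[1.0, 1.0, 1.0, 1.0, 1.0, 1.0],
)

```text
clock: 6.2
tool_pos: [506.9, 35.4, 120.4]
ee_rot: [0.003, -0.007, 1.0, 0.001]
contact_force: [-3.1, -0.8, 18.7]
finger_gap: 0.177
grip_force: 61.2
```

Run:
```python
from h import *
go(506.6,36.1,121,3.11); s=manip.state(); print(s["finger_gap"],s["grip_force"])
```

```text
t 6.2 pos [506.9  35.4 120.4] yaw -3.128 tilt [0.0069 0.0019] j [-0.06  0.17 -0.44  0.95  0.   -0.07] F [-3.1 -0.8 18.7] Tq [ 0.02  0.82 -0.08]
travel cm [ 0.02  0.07 -0.06] turn 0.046
0.17705021619649994 61.18238925933838
```

To row units: 0.07 cm is 0.0007, 0.05 cm is 0.0005, -0.03 rad is -0.0191.

Emit:
step_arm(
  travel=[
    [0.0003, 0, 0.0007],
    [0.0005, 0, 0.0007],
    [0.0005, 0, 0.0007],
    [0.0005, 0, 0.0007],
  ],
  turn=[0, 0, -0.0191, -0.0191],
  jaw=[1.0, 1.0, 1.0, 1.0],
)

```text
clock: 6.53
tool_pos: [506.8, 35.4, 120.4]
ee_rot: [0.004, -0.022, 1.0, 0.001]
contact_force: [-3.6, 0.5, 22.7]
finger_gap: 0.175
grip_force: 61.7
```

```bash
cat > st.py <<'E'
from h import *
go(506.6,36.1,121,3.11); s=manip.state(); print(s["finger_gap"],s["grip_force"])
E
python3 st.py
python3 - <<'E'
from h import *
s=manip.capture("scene"); cv2.imwrite("pics/d0.png",s["color"])
E
```

```text
t 6.53 pos [506.8  35.4 120.4] yaw -3.098 tilt [0.0079 0.002 ] j [-0.06  0.17 -0.45  0.95  0.   -0.1 ] F [-3.6  0.5 22.7] Tq [ 0.12  0.99 -0.34]
travel cm [ 0.02  0.07 -0.06] turn 0.075
0.1748375017967292 61.707894802093506
```

To row units: -0.02 rad is -0.0127.

Emit:
step_arm(
  travel=[
    [0, 0, 0],
    [0, 0, 0],
    [0, 0, 0],
    [0, 0, 0],
  ],
  turn=[-0.0127, -0.0255, -0.0318, -0.0318],
  jaw=[1.0, 1.0, 1.0, 1.0],
)

```text
clock: 6.92
tool_pos: [506.9, 35.5, 120.4]
ee_rot: [0.004, -0.046, 0.999, 0.001]
contact_force: [-4.1, 0.4, 23.1]
finger_gap: 0.179
grip_force: 61.8
```

```bash
python3 st.py
cat > df.py <<'E'
from h import *
# shift of the press foot in the scene view vs pics/d0.png, front-rail/tray area, lower part only
a=cv2.imread("pics/d0.png"); s=manip.capture("scene"); g=lambda i:cv2.cvtColor(i,cv2.COLOR_BGR2GRAY)
for n,(x0,x1,y0,y1) in {"left foot":(283,312,247,276),"right foot":(345,388,252,284),"left post":(293,316,212,246),"right post":(356,380,225,262)}.items():
    r=cv2.matchTemplate(cv2.resize(g(s["color"])[y0-6:y1+6,x0-6:x1+6],None,fx=8,fy=8,interpolation=cv2.INTER_CUBIC),cv2.resize(g(a)[y0:y1,x0:x1],None,fx=8,fy=8,interpolation=cv2.INTER_CUBIC),cv2.TM_CCOEFF_NORMED)
    _,v,_,p=cv2.minMaxLoc(r); print(n,"shift px",(np.array(p)-48)/8,round(v,3))
E
python3 df.py
```

```text
t 6.92 pos [506.9  35.5 120.4] yaw -3.049 tilt [0.008  0.0022] j [-0.06  0.17 -0.45  0.95  0.   -0.15] F [-4.1  0.4 23.1] Tq [ 0.1   1.04 -0.37]
travel cm [ 0.02  0.07 -0.06] turn 0.124
0.17888778210994263 61.79969787597656
left foot shift px [0. 0.] 0.999
right foot shift px [0. 0.] 0.998
left post shift px [0. 0.] 0.999
right post shift px [0. 0.] 0.999
```

To row units: -0.06 rad is -0.0382.

Emit:
step_arm(
  travel=[
    [0, 0, 0],
    [0, 0, 0],
    [0, 0, 0],
    [0, 0, 0],
    [0, 0, 0],
  ],
  turn=[-0.0191, -0.0382, -0.0573, -0.0764, -0.0764],
  jaw=[1.0, 1.0, 1.0, 1.0, 1.0],
)

```text
clock: 7.38
tool_pos: [506.9, 35.5, 120.4]
ee_rot: [0.004, -0.107, 0.994, 0.001]
contact_force: [-3.2, 2.0, 24.2]
finger_gap: 0.18
grip_force: 61.8
```

```bash
python3 st.py;python3 df.py
```

```text
t 7.38 pos [506.9  35.5 120.4] yaw -2.928 tilt [0.008  0.0024] j [-0.06  0.17 -0.45  0.95  0.   -0.27] F [-3.2  2.  24.2] Tq [ 0.19  0.96 -0.24]
travel cm [ 0.01  0.06 -0.06] turn 0.245
0.18025179096778748 61.7585027217865
left foot shift px [0. 0.] 0.996
right foot shift px [0. 0.] 0.998
left post shift px [0. 0.] 0.999
right post shift px [0. 0.] 0.999
```

To row units: -0.03 cm is -0.0003, -0.24 rad is -0.1528.

Emit:
step_arm(
  travel=[
    [0, 0, -0.0003],
    [0, 0, -0.0003],
    [0, 0, -0.0003],
    [0, 0, -0.0003],
    [0, 0, -0.0003],
    [0, 0, -0.0003],
    [0, 0, -0.0003],
  ],
  turn=[-0.0255, -0.0509, -0.0764, -0.1019, -0.1273, -0.1528, -0.1528],
  jaw=[1.0, 1.0, 1.0, 1.0, 1.0, 1.0, 1.0],
)

```text
clock: 8.02
tool_pos: [506.7, 35.7, 120.4]
ee_rot: [0.004, -0.226, 0.974, 0.0]
contact_force: [-3.2, 0.3, 21.9]
finger_gap: 0.178
grip_force: 61.4
```

```bash
python3 st.py;python3 df.py
```

```text
t 8.02 pos [506.7  35.7 120.4] yaw -2.686 tilt [0.0077 0.0027] j [-0.06  0.17 -0.45  0.95  0.   -0.51] F [-3.2  0.3 21.9] Tq [ 0.2   0.87 -0.  ]
travel cm [-0.01  0.04 -0.06] turn 0.487
0.17844579747276557 61.409815549850464
left foot shift px [-0.25  -0.125] 0.986
right foot shift px [0. 0.] 0.998
left post shift px [0. 0.] 0.999
right post shift px [0. 0.] 0.999
```

To row units: -0.04 rad is -0.0255.

Emit:
step_arm(
  travel=[
    [0, 0, 0],
    [0, 0, 0],
    [0, 0, 0],
    [0, 0, 0],
    [0, 0, 0],
    [0, 0, 0],
    [0, 0, 0],
  ],
  turn=[-0.0255, -0.0509, -0.0764, -0.1019, -0.1273, -0.1528, -0.1528],
  jaw=[1.0, 1.0, 1.0, 1.0, 1.0, 1.0, 1.0],
)

```text
clock: 8.65
tool_pos: [506.6, 35.8, 120.4]
ee_rot: [0.004, -0.341, 0.94, 0.0]
contact_force: [-3.3, 1.4, 22.3]
finger_gap: 0.178
grip_force: 61.5
```

```bash
python3 st.py;python3 df.py
```

```text
t 8.65 pos [506.6  35.8 120.4] yaw -2.445 tilt [0.0075 0.0028] j [-0.06  0.17 -0.45  0.95  0.   -0.76] F [-3.3  1.4 22.3] Tq [0.2  0.89 0.37]
travel cm [-0.01  0.02 -0.06] turn 0.728
0.17782834070414644 61.50676131248474
left foot shift px [-0.375 -0.25 ] 0.97
right foot shift px [0. 0.] 0.997
left post shift px [0. 0.] 0.999
right post shift px [0. 0.] 0.999
```

To row units: -0.25 rad is -0.1592.

Emit:
step_arm(
  travel=[
    [0, 0, 0],
    [0, 0, 0],
    [0, 0, 0],
    [0, 0, 0],
    [0, 0, 0],
    [0, 0, 0],
    [0, 0, 0],
    [0, 0, 0],
    [0, 0, 0],
    [0, 0, 0],
  ],
  turn=[-0.0255, -0.0509, -0.0764, -0.1019, -0.1273, -0.1592, -0.191, -0.2292, -0.2674, -0.2801],
  jaw=[1.0, 1.0, 1.0, 1.0, 1.0, 1.0, 1.0, 1.0, 1.0, 1.0],
)

```text
clock: 9.53
tool_pos: [506.3, 36.0, 120.4]
ee_rot: [0.004, -0.538, 0.843, -0.0]
contact_force: [-2.9, 1.6, 21.9]
finger_gap: 0.175
grip_force: 61.5
```

```bash
python3 st.py;python3 df.py
```

```text
t 9.53 pos [506.3  36.  120.4] yaw -2.005 tilt [0.0069 0.0033] j [-0.06  0.17 -0.45  0.95  0.   -1.19] F [-2.9  1.6 21.9] Tq [ 0.29  1.12 -0.03]
travel cm [-0.02 -0.02 -0.06] turn 1.168
0.17546249905290176 61.531291007995605
left foot shift px [-0.5   -0.375] 0.937
right foot shift px [0. 0.] 0.994
left post shift px [0. 0.] 0.999
right post shift px [0. 0.] 0.999
```

To row units: -0.06 rad is -0.0382.

Emit:
step_arm(
  travel=[
    [0, 0, 0],
    [0, 0, 0],
    [0, 0, 0],
    [0, 0, 0],
    [0, 0, 0],
    [0, 0, 0],
    [0, 0, 0],
    [0, 0, 0],
    [0, 0, 0],
    [0, 0, 0],
  ],
  turn=[-0.0382, -0.0891, -0.1401, -0.191, -0.2419, -0.2928, -0.3438, -0.3947, -0.4456, -0.4775],
  jaw=[1.0, 1.0, 1.0, 1.0, 1.0, 1.0, 1.0, 1.0, 1.0, 1.0],
)

```text
clock: 10.42
tool_pos: [505.8, 36.0, 120.4]
ee_rot: [-0.003, 0.81, -0.587, 0.001]
contact_force: [-5.0, 0.9, 23.3]
finger_gap: 0.18
grip_force: 61.8
```

```bash
python3 st.py;python3 df.py
```

```text
t 10.42 pos [505.8  36.  120.4] yaw -1.254 tilt [0.0059 0.0032] j [-0.06  0.17 -0.45  0.95  0.   -1.95] F [-5.   0.9 23.3] Tq [ 0.3   1.32 -0.05]
travel cm [ 0.01 -0.08 -0.06] turn 1.919
0.17990383125302895 61.76203966140747
left foot shift px [-0.375 -0.25 ] 0.874
right foot shift px [0.    0.125] 0.986
left post shift px [ 0.   -0.75] 0.924
right post shift px [0.    0.125] 0.997
```

To row units: 0.08 cm is 0.0008, -0.03 cm is -0.0003, -0.75 rad is -0.4775.

Emit:
step_arm(
  travel=[
    [-0.0001, 0.0004, -0.0002],
    [-0.0002, 0.0008, -0.0003],
    [-0.0002, 0.0008, -0.0003],
    [-0.0002, 0.0008, -0.0003],
    [-0.0002, 0.0008, -0.0003],
    [-0.0002, 0.0008, -0.0003],
    [-0.0002, 0.0008, -0.0003],
    [-0.0002, 0.0008, -0.0003],
    [-0.0002, 0.0008, -0.0003],
    [-0.0002, 0.0008, -0.0003],
  ],
  turn=[-0.0382, -0.0891, -0.1401, -0.191, -0.2419, -0.2928, -0.3438, -0.3947, -0.4456, -0.4775],
  jaw=[1.0, 1.0, 1.0, 1.0, 1.0, 1.0, 1.0, 1.0, 1.0, 1.0],
)

```text
clock: 11.3
tool_pos: [505.4, 35.6, 120.4]
ee_rot: [-0.002, 0.968, -0.249, 0.003]
contact_force: [-3.4, 1.1, 21.1]
finger_gap: 0.176
grip_force: 61.3
```

```bash
python3 st.py;python3 df.py
```

```text
t 11.3 pos [505.4  35.6 120.4] yaw -0.504 tilt [0.0066 0.0024] j [-0.06  0.17 -0.45  0.95  0.   -2.7 ] F [-3.4  1.1 21.1] Tq [ 0.09  0.95 -0.05]
travel cm [ 0.08 -0.1  -0.06] turn 2.669
0.17606694178050059 61.340121030807495
left foot shift px [-0.375  0.   ] 0.834
right foot shift px [0.125 0.   ] 0.982
left post shift px [0. 0.] 0.998
right post shift px [0. 0.] 0.998
```

To row units: -0.08 rad is -0.0509.

Emit:
step_arm(
  travel=[
    [0, 0, 0],
    [0, 0, 0],
    [0, 0, 0],
    [0, 0, 0],
    [0, 0, 0],
  ],
  turn=[-0.0255, -0.0509, -0.07, -0.0828, -0.0828],
  jaw=[1.0, 1.0, 1.0, 1.0, 1.0],
)

```text
clock: 11.77
tool_pos: [505.4, 35.5, 120.4]
ee_rot: [-0.002, 0.982, -0.187, 0.003]
contact_force: [-3.0, -0.3, 20.6]
finger_gap: 0.175
grip_force: 61.3
```

```bash
python3 st.py
```

```text
t 11.77 pos [505.4  35.5 120.4] yaw -0.377 tilt [0.0066 0.0022] j [-0.06  0.17 -0.45  0.95  0.   -2.82] F [-3.  -0.3 20.6] Tq [0.06 0.94 0.03]
travel cm [ 0.09 -0.1  -0.06] turn 2.796
0.17483265762422864 61.34734869003296
```

To row units: -0.05 rad is -0.0318.

Emit:
step_arm(
  travel=[
    [0, 0, 0],
    [0, 0, 0],
    [0, 0, 0],
    [0, 0, 0],
  ],
  turn=[-0.0127, -0.0223, -0.0318, -0.0318],
  jaw=[1.0, 1.0, 1.0, 1.0],
)

```text
clock: 12.1
tool_pos: [505.5, 35.5, 120.4]
ee_rot: [-0.002, 0.986, -0.165, 0.003]
contact_force: [-3.4, 1.4, 21.4]
finger_gap: 0.176
grip_force: 62.7
```

```bash
python3 st.py; python3 df.py
```

```text
t 12.1 pos [505.5  35.5 120.4] yaw -0.331 tilt [0.0069 0.0025] j [-0.06  0.17 -0.45  0.95  0.   -2.87] F [-3.4  1.4 21.4] Tq [ 0.13  0.82 -0.97]
travel cm [ 0.08 -0.1  -0.06] turn 2.843
0.17579613452399093 62.69290566444397
left foot shift px [-0.625  0.   ] 0.832
right foot shift px [0.125 0.   ] 0.975
left post shift px [-0.25   0.125] 0.998
right post shift px [ 0.125 -0.125] 0.998
```

To row units: -0.2 cm is -0.002, -0.1 cm is -0.001, 0.04 rad is 0.0255.

Emit:
step_arm(
  travel=[
    [0, 0, 0],
    [0, 0, 0],
    [0, 0, 0],
    [0, 0, -0.001],
    [0, 0, -0.002],
    [0, 0, -0.002],
  ],
  turn=[0.0127, 0.0255, 0.0255, 0.0255, 0.0255, 0.0255],
  jaw=[1.0, 1.0, 1.0, 1.0, 1.0, 1.0],
)

```text
clock: 12.65
tool_pos: [505.4, 35.5, 120.5]
ee_rot: [-0.002, 0.983, -0.183, 0.003]
contact_force: [1.8, 0.3, 8.6]
finger_gap: 0.181
grip_force: 59.5
```

```bash
python3 st.py; python3 df.py
```

```text
t 12.65 pos [505.4  35.5 120.5] yaw -0.368 tilt [0.0066 0.0022] j [-0.06  0.17 -0.45  0.95  0.   -2.83] F [1.8 0.3 8.6] Tq [ 0.1  -0.19 -0.01]
travel cm [ 0.09 -0.1  -0.05] turn 2.805
0.18058429415007332 59.49298918247223
left foot shift px [-0.625  0.   ] 0.835
right foot shift px [0.125 0.   ] 0.974
left post shift px [-0.25  0.  ] 0.998
right post shift px [ 0.125 -0.125] 0.998
```

To row units: -0.015 rad is -0.0095.

Emit:
step_arm(
  travel=[
    [0, 0, 0],
    [0, 0, 0],
    [0, 0, 0],
  ],
  turn=[-0.0064, -0.0095, -0.0095],
  jaw=[1.0, 1.0, 1.0],
)

```text
clock: 12.95
tool_pos: [505.4, 35.4, 120.5]
ee_rot: [-0.002, 0.984, -0.176, 0.003]
contact_force: [1.6, 1.4, 8.6]
finger_gap: 0.174
grip_force: 59.7
```

```bash
python3 st.py
```

```text
t 12.95 pos [505.4  35.4 120.5] yaw -0.354 tilt [0.0064 0.0023] j [-0.06  0.17 -0.45  0.95  0.   -2.85] F [1.6 1.4 8.6] Tq [ 0.14 -0.19 -0.31]
travel cm [ 0.09 -0.1  -0.05] turn 2.819
0.17422701207197672 59.73319888114929
```

To row units: -7 cm is -0.07, -6.5 cm is -0.065, 0.01 rad is 0.0064.

Emit:
step_arm(
  travel=[
    [0, 0, 0],
    [0, 0, 0],
    [0, 0, 0],
    [0, 0, 0],
    [0, 0, 0],
    [0, 0, -0.01],
    [0, 0, -0.035],
    [0, 0, -0.065],
    [0, 0, -0.07],
    [0, 0, -0.07],
  ],
  turn=[0.0064, 0.0064, 0.0064, 0.0064, 0.0064, 0.0064, 0.0064, 0.0064, 0.0064, 0.0064],
  jaw=[1.2, 2.0, 3.0, 4.5, 6, 6, 6, 6, 6, 6],
)

```text
clock: 13.78
tool_pos: [504.6, 34.6, 191.4]
ee_rot: [-0.0, 0.984, -0.181, 0.003]
contact_force: [0.1, 0.1, -0.5]
finger_gap: 0.702
grip_force: 0.0
```

```bash
python3 st.py;python3 df.py
python3 - <<'E'
from h import *
c=manip.capture("top"); s=manip.capture("scene"); print(green(c)[1]); 
m,g,l=green(c)
T=[x for x in g if x[2][0]>325]
for i,st,ce in T: print("tab z38",onz(c,ce,38),onz(c,[st[0],ce[1]],38),onz(c,[st[0]+st[2],ce[1]],38))
cv2.imwrite("pics/e.png",np.hstack([cv2.resize(c["color"][150:300,220:370],(390,390),interpolation=2),cv2.resize(s["color"][160:290,270:400],(390,390),interpolation=2)]))
E
```

```text
t 13.78 pos [504.6  34.6 191.4] yaw -0.363 tilt [ 0.0061 -0.0002] j [-0.06  0.1  -0.36  1.11  0.   -2.84] F [ 0.1  0.1 -0.5] Tq [-0.03 -0.06 -0.01]
travel cm [ 0.13 -0.21  7.04] turn 2.81
0.7023402629740002 0.0
left foot shift px [-0.5    0.125] 0.836
right foot shift px [ 0.125 -0.125] 0.971
left post shift px [-0.25  0.  ] 0.995
right post shift px [ 0.125 -0.25 ] 0.995
[(18, [332, 232, 15, 6, 86], [338.7, 234.5])]
tab z38 [502.60185659 -48.40770695  38.        ] [503.08127732 -33.34686949  38.        ] [502.00772501 -67.05087493  38.        ]
```

View pics/e.png

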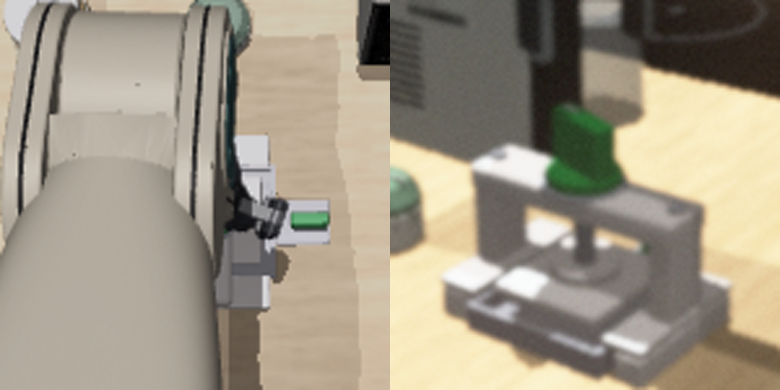

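The plate is clear above the tray and the wing stands rotated at about (585,140). The press is in place; the tab in the top view is unchanged.

```bash
python3 -c "
from h import *
go(504.5,-51,191,-1.60)"
```

```text
t 13.93 pos [501.4  34.8 187.3] yaw -0.363 tilt [-0.0018  0.0002] j [-0.06  0.1  -0.37  1.1   0.   -2.84] F [-0.8 -0.1  0. ] Tq [-0.02  0.01  0.  ]
travel cm [ 3.33  7.91 -0.37] turn 1.237
```

To row units: 7.9 cm is 0.079, 7.8 cm is 0.078, 1.14 rad is 0.7257.

Emit:
step_arm(
  travel=[
    [0.002, 0.005, 0],
    [0.006, 0.014, 0],
    [0.01, 0.024, 0],
    [0.015, 0.035, 0],
    [0.019, 0.046, 0],
    [0.024, 0.057, 0],
    [0.028, 0.067, 0],
    [0.031, 0.074, 0],
    [0.032, 0.078, 0],
    [0.033, 0.079, 0],
  ],
  turn=[0.0509, 0.1273, 0.2037, 0.2801, 0.3565, 0.4329, 0.5093, 0.5857, 0.6621, 0.7257],
  jaw=[6, 6, 6, 6, 6, 6, 6, 6, 6, 6],
)

```text
clock: 14.77
tool_pos: [503.6, -51.3, 186.3]
ee_rot: [0.001, 0.728, -0.685, -0.002]
contact_force: [0.1, -1.0, -0.4]
finger_gap: 0.703
grip_force: 0.0
```

To row units: 9 cm is 0.09, 8 cm is 0.08, 0.1 rad is 0.0637.

Emit:
step_arm(
  travel=[
    [0, 0, 0.005],
    [0, 0, 0.02],
    [0, 0, 0.04],
    [0, 0, 0.06],
    [0, 0, 0.08],
    [0, 0, 0.09],
    [0, 0, 0.09],
    [0, 0, 0.09],
  ],
  turn=[0.0509, 0.0637, 0.0637, 0.0637, 0.0637, 0.0637, 0.0637, 0.0637],
  jaw=[6, 6, 6, 6, 6, 6, 6, 6],
)

```text
clock: 15.43
tool_pos: [503.9, -50.6, 97.2]
ee_rot: [-0.001, -0.695, 0.719, 0.001]
contact_force: [0.4, 0.8, 0.2]
finger_gap: 0.701
grip_force: 0.0
```

Run:
```python
from h import *
go(504.5,-51,25,-1.60)
c=manip.capture("top")
cv2.imwrite("pics/f.png",cv2.resize(c["color"][180:280,260:360],(600,600),interpolation=2)); print(green(c)[1])
```

```text
t 15.43 pos [503.9 -50.6  97.2] yaw -1.603 tilt [-0.003   0.0007] j [-0.23  0.2  -0.46  0.91  0.   -1.77] F [0.4 0.8 0.2] Tq [-0.03  0.06 -0.06]
travel cm [ 0.04 -0.06  7.22] turn -0.003
[(3, [288, 218, 15, 24, 204], [294.9, 229.6])]
```

View pics/f.png

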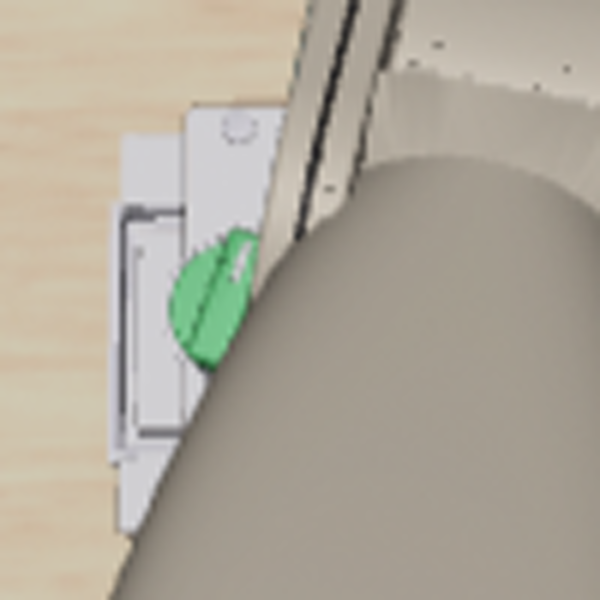

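The knob is at its stop (wing about 20° off the bridge) and the screw (240,127) sits unchanged after the crop offset. Descending on the tab.

To row units: 7.1 cm is 0.071, 0.03 cm is 0.0003.

Emit:
step_arm(
  travel=[
    [0.0003, -0.0005, 0.01],
    [0.0003, -0.0005, 0.025],
    [0.0003, -0.0005, 0.04],
    [0.0003, -0.0005, 0.053],
    [0.0003, -0.0005, 0.063],
    [0.0003, -0.0005, 0.07],
    [0.0003, -0.0005, 0.071],
    [0.0003, -0.0005, 0.071],
  ],
  turn=[0, 0, 0, 0, 0, 0, 0, 0],
  jaw=[6, 6, 6, 6, 6, 6, 3.5, 2.2],
)

```text
clock: 16.15
tool_pos: [505.7, -51.2, 27.2]
ee_rot: [-0.0, -0.695, 0.719, 0.0]
contact_force: [-0.3, -0.8, -0.1]
finger_gap: 0.43
grip_force: 0.0
```

```bash
python3 -c "
from h import *
go(504.6,-51,25,-1.60)"
```

```text
t 16.15 pos [505.7 -51.2  27.2] yaw -1.603 tilt [-0.0001  0.    ] j [-0.23  0.29 -0.52  0.75 -0.   -1.77] F [-0.3 -0.8 -0.1] Tq [ 0.11 -0.01  0.02]
travel cm [-0.02  0.11  0.22] turn -0.003
```

To row units: 0.1 cm is 0.001.

Emit:
step_arm(
  travel=[
    [0, 0.001, 0.001],
    [0, 0.001, 0.001],
    [0, 0.001, 0.001],
    [0, 0.001, 0.001],
    [0, 0.001, 0.001],
    [0, 0.001, 0.001],
  ],
  turn=[0, 0, 0, 0, 0, 0],
  jaw=[2, 1.7, 1.4, 0.6, 0.6, 0.6],
  force=35,
)

```text
clock: 16.65
tool_pos: [505.0, -51.3, 26.9]
ee_rot: [0.0, -0.696, 0.718, -0.0]
contact_force: [-0.6, 0.3, 5.7]
finger_gap: 0.134
grip_force: 38.4
```

```bash
python3 -c "
from h import *
go(504.6,-51,25,-1.60)"; python3 df.py
```

```text
t 16.65 pos [505.  -51.3  26.9] yaw -1.603 tilt [ 0.0008 -0.0003] j [-0.23  0.29 -0.53  0.75 -0.   -1.77] F [-0.6  0.3  5.7] Tq [0.03 0.35 0.11]
travel cm [-0.03  0.04  0.19] turn -0.003
left foot shift px [-0.375  0.125] 0.843
right foot shift px [-0.75  -0.375] 0.369
left post shift px [-0.125  0.125] 0.992
right post shift px [1.    2.375] 0.422
```

To row units: 4 cm is 0.04, 3.6 cm is 0.036.

Emit:
step_arm(
  travel=[
    [0, 0, -0.0008],
    [0.001, 0, -0.0008],
    [0.003, 0, -0.0008],
    [0.007, 0, -0.0008],
    [0.012, 0, -0.0008],
    [0.018, 0, -0.0008],
    [0.024, 0, -0.0008],
    [0.03, 0, -0.0008],
    [0.036, 0, -0.0008],
    [0.04, 0, -0.0008],
  ],
  turn=[0, 0, 0, 0, 0, 0, 0, 0, 0, 0],
  jaw=[0.6, 0.6, 0.6, 0.6, 0.6, 0.6, 0.6, 0.6, 0.6, 0.6],
)

```text
clock: 17.53
tool_pos: [503.2, -92.2, 26.9]
ee_rot: [-0.0, -0.695, 0.719, -0.0]
contact_force: [-0.2, 1.7, 0.2]
finger_gap: 0.133
grip_force: 37.6
```

```bash
python3 -c "
from h import *
go(500.7,-211,27,-1.60); print(manip.state()['finger_gap'])"; python3 df.py
```

```text
t 17.53 pos [503.2 -92.2  26.9] yaw -1.604 tilt [-0.0002 -0.0004] j [-0.31  0.3  -0.52  0.75 -0.   -1.84] F [-0.2  1.7  0.2] Tq [ 0.33 -0.09 -0.02]
travel cm [ 1.188e+01 -1.500e-01 -1.000e-02] turn -0.004
0.13283893658556148
left foot shift px [-0.75 -0.75] 0.605
right foot shift px [-0.75   0.125] 0.57
left post shift px [-0.125  0.125] 0.991
right post shift px [-0.375  6.   ] 0.15
```

To row units: 6 cm is 0.06, 1.5 cm is 0.015.

Emit:
step_arm(
  travel=[
    [0.002, 0, 0],
    [0.008, 0, 0],
    [0.015, 0, 0],
    [0.022, 0, 0],
    [0.029, 0, 0],
    [0.036, 0, 0],
    [0.043, 0, 0],
    [0.05, 0, 0],
    [0.056, 0, 0],
    [0.06, 0, 0],
  ],
  turn=[0, 0, 0, 0, 0, 0, 0, 0, 0, 0],
  jaw=[0.6, 0.6, 0.6, 0.6, 0.6, 0.6, 0.6, 0.6, 0.6, 0.6],
)

```text
clock: 18.42
tool_pos: [501.3, -152.1, 27.0]
ee_rot: [-0.0, -0.695, 0.719, -0.0]
contact_force: [0.5, 0.3, -1.4]
finger_gap: 0.135
grip_force: 37.5
```

To row units: 5.8 cm is 0.058, 5.6 cm is 0.056.

Emit:
step_arm(
  travel=[
    [0.002, 0, 0],
    [0.008, 0, 0],
    [0.015, 0, 0],
    [0.022, 0, 0],
    [0.029, 0, 0],
    [0.036, 0, 0],
    [0.043, 0, 0],
    [0.05, 0, 0],
    [0.056, 0, 0],
    [0.058, 0, 0],
  ],
  turn=[0, 0, 0, 0, 0, 0, 0, 0, 0, 0],
  jaw=[0.6, 0.6, 0.6, 0.6, 0.6, 0.6, 0.6, 0.6, 0.6, 0.6],
)

```text
clock: 19.25
tool_pos: [499.6, -210.3, 27.1]
ee_rot: [-0.0, -0.695, 0.719, -0.0]
contact_force: [-0.3, 1.2, -1.9]
finger_gap: 0.131
grip_force: 37.4
```

Emit:
step_arm(
  travel=[
    [0, 0, 0],
    [0, 0, 0],
    [0, 0, 0],
    [0, 0, 0],
    [0, 0, 0],
    [0, 0, -0.02],
    [0, 0, -0.05],
    [0, 0, -0.085],
    [0, 0, -0.12],
    [0, 0, -0.14],
  ],
  turn=[0, 0, 0, 0, 0, 0, 0, 0, 0, 0],
  jaw=[0.8, 1.5, 2.5, 4, 5, 5, 5, 5, 5, 5],
)

```text
clock: 20.08
tool_pos: [501.2, -209.8, 171.2]
ee_rot: [0.001, -0.696, 0.718, -0.003]
contact_force: [0.7, -0.8, 0.1]
finger_gap: 0.584
grip_force: 0.0
```

To row units: 21 cm is 0.21, 20 cm is 0.2.

Emit:
step_arm(
  travel=[
    [0.01, -0.01, -0.01],
    [0.03, -0.01, -0.01],
    [0.06, -0.01, -0.01],
    [0.09, -0.01, -0.01],
    [0.12, -0.01, -0.01],
    [0.15, -0.01, -0.01],
    [0.18, -0.01, -0.01],
    [0.2, -0.01, -0.01],
    [0.21, -0.01, -0.01],
    [0.21, -0.01, -0.01],
  ],
  turn=[0, 0, 0, 0, 0, 0, 0, 0, 0, 0],
  jaw=[5, 5, 5, 5, 5, 5, 5, 5, 5, 5],
)

```text
clock: 20.92
tool_pos: [502.5, -421.1, 176.9]
ee_rot: [-0.0, -0.695, 0.719, -0.0]
contact_force: [0.8, -0.3, 0.0]
finger_gap: 0.588
grip_force: 0.0
```

```bash
python3 - <<'E'
from h import *
go(500.7,-211,27,-1.60)
c=manip.capture("top"); cv2.imwrite("pics/g.png",c["color"]); s=manip.capture("scene");cv2.imwrite("pics/gs.png",s["color"]); print(green(c)[1])
E
python3 df.py
```

```text
t 20.92 pos [ 502.5 -421.1  176.9] yaw -1.605 tilt [ 0.0003 -0.0006] j [-0.8   0.37 -0.05  1.15 -0.   -2.33] F [ 0.8 -0.3  0. ] Tq [-0.01  0.04 -0.  ]
travel cm [-20.99   0.91  14.99] turn -0.005
[(75, [288, 218, 23, 25, 377], [299.0, 231.0]), (81, [401, 232, 16, 6, 89], [408.4, 234.4])]
left foot shift px [-0.625 -0.75 ] 0.607
right foot shift px [-0.125 -0.5  ] 0.635
left post shift px [-0.125  0.125] 0.991
right post shift px [0.625 2.25 ] 0.559
```

View pics/g.png

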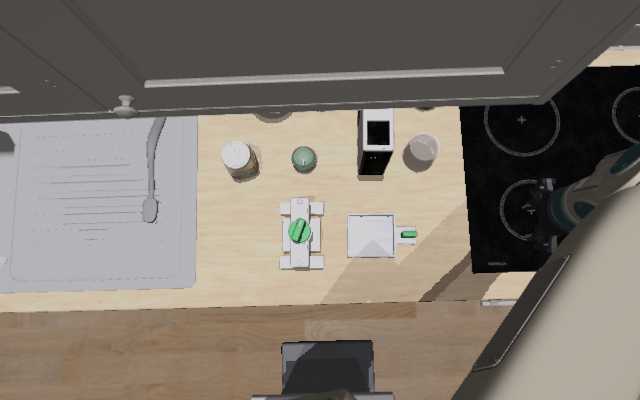

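The tray, at about (371,236), lies flat and clear of the press foot end (col 324). The press and bystanders have not moved, and the knob is at its stop.

```bash
python3 -c "
from cell import manip
print(manip.finish_job())"
```

```text
the job is handed in; nothing more can be done
None
```

I broke the knob loose under about 22 N of downward force and turned it to its stop, drew the tray out to lie flat about 50 mm clear of the rails, saw no visible shift of the press or bystanders, and handed the job in at about 21 s.

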